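# Lay a refill carton in its dispensing tray

### The arm

A 7-joint arm with a two-finger parallel gripper is mounted at the origin on the work surface. World frame = base frame: x ahead of the robot, y to its left, z up, the work surface at z = 0. Lengths are in m, angles in rad, forces in N, time in s.
With the tool pointing down it reaches from about 0.425 to 1.025 m from the base axis. Payload 3.6 kg.
Tool frame: the origin (TCP) lies at the centre of the arm's flange, where the gripper is bolted on; the fingertips stand 173 mm ahead of it and the grasp point (between the pads) lies 155 mm ahead of it (grip_point_offset is the distance from the TCP to the grasp point, in m); z points along the fingers, y is the line along which they close (so a half turn about z gives the same grasp; the last joint's range is limited). The gripper opens to 85 mm and grips with 20 to 120 N. Pads are 22 mm wide; open, the fingers measure 114 mm over their backs; the gripper's body (76 mm by 85 mm) begins 54 mm behind the grasp point. The pads swing forward as they close: fully open they stand 13 mm farther back than shut.
Start: joints at [-1.438, 0.591, 0.048, 1.609, -0.033, 0.943, -0.034], TCP at [0.162, 0.707, 0.405] pointing down, gripper open.
Joint ranges: [-2.69, 2.69], [-0.47, 2.24], [-1.27, 1.36], [0.19, 2.51], [-1.53, 4.68], [0.08, 2.07], [-3.09, 3.09]. Speed limits (rad/s): [2.57, 2.57, 3.14, 3.14, 3.14, 3.14, 3.14].

### API

Orientations are given as a unit quaternion [w, x, y, z].
In Python, from plant import * gives the robot as it stands.
- The arm moves only by the tool move_arm, never from a script. Its arguments are lists of equal length, an entry for each row: "hand": the opening, from 0 (shut) to 1 (fully open); "travel": the shift along the tool's x, y, z in cm, a list of three; "delta_rot": the turn, a rotation vector about the tool's x, y, z in degrees, a list of three. In form: {"hand": [hand, ...], "travel": [[x, y, z], ...], "delta_rot": [[rx, ry, rz], ...]}. A call has 1 to 20 rows; each row is the pose to reach, as a shift and turn from the pose commanded when the call began, along the tool's axes at that moment; what a row does not reach only later rows make up. A row lasts 1/12 s, in which the tool goes at most 41.7 mm and 7.16 degrees, less where a joint would pass 70% of its speed; a pose out of reach is approached as far as the arm can. A call with a gripper value outside its range is refused whole. The fingers move at their own pace and stop on an object; the grip force is fixed at half the most. Time passes only in rows, so rows that repeat a pose let the fingers close. It gives the time, the measured TCP pose, the force, the opening and the grip force at its end, in the units of the state.
- state(): the state, without advancing time (a new reading comes with each control period).
- read_camera(name): name is "scene" or "side" or "wrist"; returns a dict with "pixels" (420x560x3 uint8, red, green, blue), "fov_y" (degrees; the focal length in pixels is half the picture's height over the tangent of half this angle, whatever the lens; pixels are square), "cx", "cy" (the principal point, pixels), "k1" (the pictures are not rectified: a ray, as slopes to the right and down, at radius r is drawn at 1 + k1 r^2 times it, then the intrinsics apply), "rvec" (rotation vector, rad) and "tvec" (3), from world to camera coordinates, as OpenCV has them; the wrist camera has in their place "mount" (4x4, takes a point from camera to tool coordinates, whose origin is the TCP and whose axes are the flange's). Camera axes: x right, y down, z forward; pixel columns grow to the right and rows downward; lengths in m; the calibration is good to about 2 mm. A picture is of the moment at which its call begins: read the wrist's pose just before it. There is no depth.
- job_done(): hands the job in; it is judged then, once.
Trained networks look in a picture, given as the dict that the camera call returned (one of the last four; its "shot" number tells which), for a name from the list of things; names that differ only in an ending like _2 or _b are one class to them, and where a whole thing is asked for, a point or a joint stands for the part that bears it (a point fixed in the world has none). Each returns a list of dicts, best first, with "p" (0 to 1); they miss things now and then, are a little off and sometimes report something else, mostly with a low value. They report only what shows in the picture. A call takes as long as a camera call. They do not tell look-alikes from the thing itself.
- find_in(query, picture): "xyz" ([x, y, z] in m, in the coordinates of the camera as it stood for that picture, good to about 4 mm: the middle of the surface that is visible of it).
- tip_of(query, picture): "xyz" ([x, y, z] in m, in the coordinates of the camera as it stood for that picture, good to about 4 mm: a listed point, or the origin of a listed thing).
The state is a dict: "time": time; "joints": joint angles; "joint_velocities": joint speeds; "joint_efforts": joint torques, N m; "tool_pos": TCP position; "eef_rot": TCP orientation; "force": force on the tool from outside, world axes, zero at the start; "ft_torque": the same for the moment, N m; "finger_gap": opening from 0.0 (shut) to 1.0 (fully open); "gripper_force": force on a finger pad.
Only numpy, scipy, OpenCV 4.12 (cv2) and the standard library are available. Lean on these libraries where they do the work, as an engineer would, in place of code of your own. Each camera call takes 0.05 s, during which the arm holds its last target. There are 200 camera calls.

### The job

Slide the standing cardboard carton, still upright, squarely up against the open front edge of the low metal tray, then push high on its face away from the tray so that it tips over that edge and lies flat between the tray's rails with the tear-open panel upward. Then push the lying carton along the tray until its end is fully home against the back wall, and let go. Leave the tube rack, bottle and jar as they stand.

Things in the scene. Friction and masses are not known exactly. Their poses are not given: they have to be found in the camera images.
- carton: Plain cardboard carton, 90 (its x) by 120 (its y) by 150 mm tall (its z), 0.35 to 0.7 kg, upright on the bench at the start; too wide to grasp. Origin: centre of its underside. Its +x face looks roughly at the tray, offset sideways and turned a little; its -x face carries the tear-open panel (dark outline, thumb hole). Tape runs over its top.
- carton_foot (a point): Middle of the lower edge of the carton's +x face (45 mm along its x from the origin): the edge to bring against the tray. Friction on bench and tray is low (0.28 to 0.42): pushed no higher than about 100 mm the carton slides upright.
- carton_mid (a point): Centre of the carton, 75 mm above its origin. Pushed near its top with its foot stopped by the tray, the carton tips; past about 36 degrees it falls onto the tray by itself.
- carton_top (a point): Centre of the carton's taped top end, 150 mm above its origin along its z.
- tray: Aluminium tray fixed to the bench, 202 (its x) by 174 (its y) mm. Origin: centre of its underside, on the bench. Floor 12 mm thick; its open front edge at x = -101 mm is the stop. Back wall: inner face at x = +89 mm, top 62 mm above the bench. Side rails: inner faces at y = +-75 mm, tops 42 mm above the bench, from x = -71 mm to the back. Its x points from front edge to back wall.
- rack: White tube rack, 150 by 70 mm, 106 mm high over the purple caps of its eight tubes. Bystander; origin: centre of its underside.
- bottle: White plastic bottle, 64 mm wide, 150 mm high, red cap. Bystander; origin: centre of its underside.
- jar: Amber glass jar, 66 mm wide, 85 mm high, white lid. Bystander; origin: centre of its underside.
Not all that is in view belongs to the job. Leave any turquoise or yellow look-alike of the carton alone.

How it is judged:
On the way, in this order (a step that is already met when the one before it is completed fails the run):
1. the carton stands upright with its foot squarely against the tray's front edge (within 10 mm and 7 degrees) (angle between carton's own z axis and vertical below 0.08 rad and x of carton_foot in the frame of tray above -0.111 m and angle between the x axis of carton and the x axis of tray, either way round below 0.12 rad), for 0.1 s.
2. the carton lies in the tray between the rails, tear-open panel upward (angle between carton's own x axis and vertical above 2.9916 rad and z of carton_mid in the frame of tray between 0.047 and 0.067 m and y of carton_mid in the frame of tray between -0.022 and 0.022 m), for 0.2 s.
At the end, for the whole second after the job is handed in: The carton lies flat (within 5 degrees) on the tray floor between the rails, tear-open panel upward, its taped end within 6 mm of the back wall and square to it (within 5 degrees), at rest (angle between carton's own x axis and vertical above 3.0616 rad and z of carton_mid in the frame of tray between 0.047 and 0.067 m and y of carton_mid in the frame of tray between -0.022 and 0.022 m and x of carton_top in the frame of tray above 0.083 m and angle between the z axis of carton and the x axis of tray, either way round below 0.08 rad and linear speed of carton below 0.01 m/s); the robot touches nothing.
It fails at once if the rack is shifted more than 15 mm or tipped (distance of rack from where it was at the start of the episode above 0.015 m or angle between rack's own z axis and vertical above 0.3 rad).
It fails at once if the bottle is shifted more than 15 mm or tipped (distance of bottle from where it was at the start of the episode above 0.015 m or angle between bottle's own z axis and vertical above 0.3 rad).
It fails at once if the jar is shifted more than 15 mm or tipped (distance of jar from where it was at the start of the episode above 0.015 m or angle between jar's own z axis and vertical above 0.3 rad).
It also fails if it takes over 67 s, if anything falls off the work surface, if the arm or the gripper's body presses on something with over 40 N, if the wrist force passes 120 N, or if a joint passes its speed limit or range.

## Working session

There is one attempt and no reset: what is moved stays moved. The work goes in short steps, Python scripts to look and compute and a tool call to move; the robot and the scene stay as the last step left them, time stands still between calls to the robot, and variables do not carry over. Pictures are saved under pics/ and viewed, at most 10 in all, crops included, and the job is handed in when it is done.

Besides the shell and the picture viewer there is one more tool, called after ">>>" as a command line: name --argument value ..., lists and objects as JSON in quotes. move_arm: Moves the arm, as the interface text tells. Its arguments: {"type":"object","properties":{"hand":{"type":"array"},"travel":{"type":"array"},"delta_rot":{"type":"array"}},"required":["hand","travel","delta_rot"]}

```bash
mkdir -p pics
cat > h.py <<'E'
from plant import *
import numpy as np, cv2
from scipy.spatial.transform import Rotation as R
def T(p):
    """camera -> world"""
    M=np.eye(4)
    if 'mount' in p:
        s=p['st']; q=s['eef_rot']
        M[:3,:3]=R.from_quat([q[1],q[2],q[3],q[0]]).as_matrix(); M[:3,3]=s['tool_pos']
        return M@np.array(p['mount'])
    r=cv2.Rodrigues(np.array(p['rvec'],float))[0]
    M[:3,:3]=r.T; M[:3,3]=-r.T@np.array(p['tvec'],float).ravel(); return M
def shot(n,save=None):
    s=state(); p=read_camera(n); p['st']=s
    if save: cv2.imwrite('pics/'+save,p['pixels'][:,:,::-1])
    return p
def w(p,x): return (T(p)@np.append(x,1))[:3]
def pix(p,X):
    c=(np.linalg.inv(T(p))@np.append(X,1))[:3]; a=c[:2]/c[2]; a=a*(1+p['k1']*(a@a))
    f=210/np.tan(np.radians(p['fov_y'])/2); return np.round([p['cx']+f*a[0],p['cy']+f*a[1]])
def unproj(p,uv,z):
    f=210/np.tan(np.radians(p['fov_y'])/2); d=(np.array(uv,float)-[p['cx'],p['cy']])/f; a=d.copy()
    for _ in range(20): a=d/(1+p['k1']*(a@a))
    M=T(p); r=M[:3,:3]@[a[0],a[1],1]; return M[:3,3]+r*(z-M[2,3])/r[2]
E
cat > a.py <<'E'
from h import *
s=state(); print(s['time'],s['tool_pos'],s['eef_rot'])
for n in ['scene','side','wrist']:
    p=shot(n,n+'0.png'); print(n,T(p)[:3,3].round(3),p['fov_y'])
    for q in ['carton','carton_foot','carton_mid','carton_top','tray','rack','bottle','jar']:
        for d in tip_of(q,p)[:3]: 
            X=w(p,d['xyz']); print(' ',q,round(d['p'],2),X.round(3),pix(p,X))
E
python3 a.py; python3 -c "
import cv2,numpy as np
a=[cv2.imread('pics/%s0.png'%n) for n in ('scene','side')]
cv2.imwrite('pics/both.png',cv2.resize(np.vstack(a),(400,600)))"
```

```text
0.0 [0.16219408 0.70616441 0.40351109] [-5.99044637e-05  1.12621716e-01  9.93637284e-01 -1.13740078e-03]
scene [1.386 0.011 0.962] 52.49557417105522
  carton 0.94 [ 0.336 -0.206 -0.005] [231. 178.]
  carton 0.89 [ 0.824 -0.248 -0.002] [194. 305.]
  carton 0.65 [ 0.756 -0.038  0.001] [276. 284.]
  carton_foot 0.92 [ 0.564 -0.136  0.001] [245. 229.]
  carton_foot 0.87 [ 0.297 -0.194 -0.001] [235. 170.]
  carton_foot 0.82 [ 0.869 -0.237 -0.001] [195. 321.]
  carton_mid 0.91 [ 0.554 -0.177  0.077] [229. 209.]
  carton_mid 0.89 [ 0.339 -0.207  0.079] [227. 160.]
  carton_mid 0.86 [ 0.826 -0.244  0.072] [190. 290.]
  carton_top 0.82 [ 0.822 -0.245  0.149] [184. 271.]
  carton_top 0.81 [ 0.557 -0.176  0.149] [227. 191.]
  carton_top 0.76 [ 0.336 -0.205  0.152] [226. 141.]
  tray 0.87 [ 0.547  0.05  -0.   ] [308. 226.]
  rack 0.88 [0.669 0.447 0.   ] [449. 259.]
  rack 0.56 [ 0.564 -0.134  0.001] [246. 229.]
  rack 0.31 [ 0.554 -0.181 -0.005] [231. 227.]
  bottle 0.55 [ 0.475  0.45  -0.004] [435. 210.]
  bottle 0.3 [ 0.556 -0.179  0.075] [229. 210.]
  jar 0.63 [ 0.595 -0.496 -0.003] [125. 23
[... 194 characters left out ...]
 carton_foot 0.91 [ 0.292 -0.189  0.003] [371. 155.]
  carton_foot 0.68 [ 0.862 -0.234 -0.003] [181. 167.]
  carton_foot 0.64 [ 0.723 -0.072 -0.   ] [233. 211.]
  carton_mid 0.87 [ 0.556 -0.17   0.071] [285. 163.]
  carton_mid 0.86 [ 0.337 -0.201  0.076] [359. 142.]
  carton_mid 0.83 [ 0.654 -0.331  0.078] [244. 116.]
  carton_top 0.82 [ 0.82  -0.243  0.149] [185. 139.]
  carton_top 0.7 [ 0.551 -0.179  0.152] [287. 147.]
  carton_top 0.69 [ 0.753 -0.036  0.151] [217. 208.]
  tray 0.75 [0.55  0.057 0.   ] [298. 246.]
  rack 0.81 [0.664 0.45  0.002] [278. 397.]
  bottle 0.77 [0.473 0.45  0.002] [350. 386.]
  jar 0.74 [ 0.591 -0.488  0.005] [259.  81.]
wrist [0.091 0.723 0.374] 66.4703557568365
```

View pics/scene0.png

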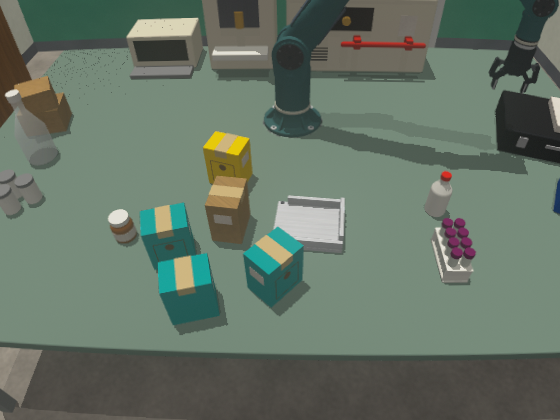

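View pics/side0.png

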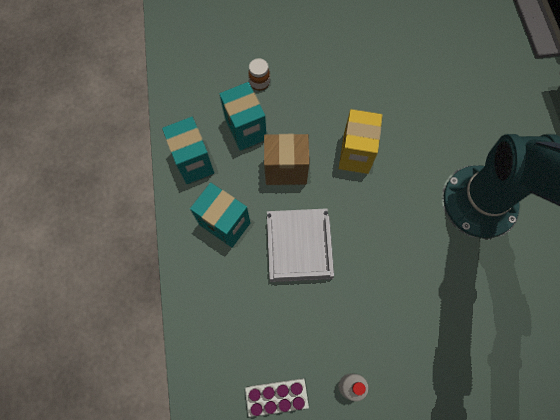

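The images show these candidates for the carton:
- Brown carton: scene (229,210), side (287,158).
- Turquoise: scene (274,265), (189,288) and (167,233).
- Yellow: scene (228,160).

The plain cardboard brown one matches the description. The tray's back wall is on the right in the scene view (+y world), so its open front faces the carton. Next is a close crop to check this choice and read the corners.

```bash
python3 -c "
import cv2
a=cv2.imread('pics/side0.png')[122:292,250:350]; b=cv2.imread('pics/scene0.png')[170:255,195:355]
a=cv2.resize(a,None,fx=3.5,fy=3.5,interpolation=2); b=cv2.resize(b,None,fx=2.8,fy=2.8,interpolation=2)
import numpy as np
o=np.zeros((600,800,3),np.uint8); o[:a.shape[0],:a.shape[1]]=a; o[:b.shape[0],351:351+b.shape[1]]=b[:,:449]; cv2.imwrite('pics/crop.png',o)"
```

```text
(no output)
```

View pics/crop.png

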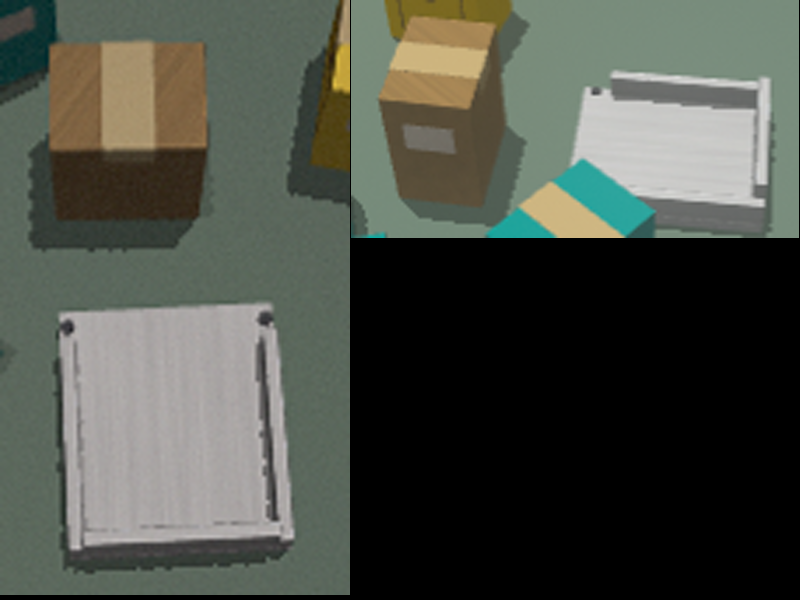

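The crop confirms the plain brown carton, with its side-view top corners at about (264,134) to (309,165). Its foot faces the tray's open front edge at side (267,212)–(328,209).

```bash
cat > b.py <<'E'
from h import *
p=shot('side')
def g(l,z): return np.array([unproj(p,(250+u/3.5,122+v/3.5),z) for u,v in l])
c=g([(50,43),(206,43),(207,149),(51,151)],.15); print(c.round(4),c.mean(0))
print(g([(58,219),(196,218)],0).round(4))
t=g([(58,312),(272,303)],.012); b=g([(70,549),(293,541)],.062); print(t.round(4),b.round(4))
fr=t.mean(0)[:2]; 
for d in (t[0]-t[1],c[0]-c[1],c[3]-c[2],c[3]-c[0],c[2]-c[1],b[0]-b[1]): print(np.degrees(np.arctan2(d[1],d[0])).round(1))
E
python3 b.py
```

```text
[[ 0.605  -0.2269  0.15  ]
 [ 0.4856 -0.2098  0.15  ]
 [ 0.499  -0.1218  0.15  ]
 [ 0.616  -0.1368  0.15  ]] [ 0.55139761 -0.17381364  0.15      ]
[[ 0.6146 -0.1392  0.    ]
 [ 0.4996 -0.1237  0.    ]]
[[ 0.6256 -0.0539  0.012 ]
 [ 0.4509 -0.0369  0.012 ]] [[0.6421 0.1498 0.062 ]
 [0.4745 0.1675 0.062 ]]
-5.6
-8.1
-7.3
83.0
81.3
-6.0
```

Carton in the tray frame: about 27 mm off to −y, 2° of yaw, and 81 mm short of the front edge. I'll push it sideways first with two half-open fingers, then forward. First I move the arm over to it, staying high.

>>> move_arm --hand '[0.5,0.5,0.5,0.5,0.5,0.5,0.5,0.5,0.5,0.5,0.5,0.5,0.5,0.5,0.5,0.5,0.5,0.5,0.5,0.5]' --travel '[[-3.3,-3.8,0],[-6.6,-7.6,0],[-10,-11.4,0],[-13.3,-15.2,0],[-16.6,-19,0],[-20,-22.8,0],[-23.3,-26.6,0],[-26.6,-30.4,0],[-30,-34.2,0],[-33.2,-38,0],[-36.6,-41.8,0],[-40,-45.6,0],[-43.2,-49.3,0],[-46.6,-53,0],[-50,-57,0],[-53.2,-60.8,0],[-56.5,-64.5,0],[-60,-68.4,0],[-63,-72,0],[-66.5,-76,0]]' --delta_rot '[[0,0,0],[0,0,0],[0,0,0],[0,0,0],[0,0,0],[0,0,0],[0,0,0],[0,0,0],[0,0,0],[0,0,0],[0,0,0],[0,0,-1],[0,0,-2],[0,0,-3],[0,0,-4],[0,0,-5],[0,0,-6],[0,0,-7],[0,0,-7],[0,0,-7]]'

```text
time: 3.07
tool_pos: [0.5578, -0.0293, 0.4051]
eef_rot: [0.0, 0.052, 0.999, 0.0]
force: [0.2, 0.2, -0.3]
finger_gap: 0.502
gripper_force: 0.0
```

```bash
cat >> h.py <<'E'
F=np.array([.538,-.0454]); YT=np.radians(84.2)
ux=np.array([np.cos(YT),np.sin(YT),0]); uy=np.array([-ux[1],ux[0],0])
def tf(X): d=np.array(X)[:2]-F; return np.array([d@ux[:2],d@uy[:2]]).round(4)  # x from front edge, y lateral
def rot(s=None):
    q=(s or state())['eef_rot']; return R.from_quat([q[1],q[2],q[3],q[0]]).as_matrix()
def st():
    s=state(); m=rot(s); X=np.array(s['tool_pos']); tip=X+.173*m[:,2]
    print('t',round(s['time'],2),'tcp',X.round(4),'tip tray',tf(tip),'z',tip[2].round(4),'F',np.round(s['force'],1),'gap',round(s['finger_gap'],2))
    print('tool axes in (ux,uy,z):',(np.array([ux,uy,[0,0,1]])@m).T.round(3).tolist(),'j',np.round(s['joints'],2))
    return s
def go(x,y,z,Rt=None):
    """tool travel (cm) and rotvec (deg) to bring tip to tray-front coords x,y, height z, Rt = columns in (ux,uy,z)"""
    s=state(); m=rot(s); B=np.array([ux,uy,[0,0,1]]).T
    M=m if Rt is None else B@Rt
    tip=B@[x,y,z]; tip[:2]+=F; X=tip-.173*M[:,2]
    print('travel',(m.T@(X-s['tool_pos'])*100).round(2),'rot',np.degrees(R.from_matrix(m.T@M).as_rotvec()).round(1))
E
python3 -c "
from h import *
st(); go(-.1265,-.115,.23); go(-.1265,-.115,.09)"
```

```text
t 3.07 tcp [ 0.5578 -0.0293  0.4051] tip tray [ 0.0181 -0.0182] z 0.2321 F [ 0.2  0.2 -0.3] gap 0.5
tool axes in (ux,uy,z): [[0.002, 1.0, -0.001], [1.0, -0.002, 0.0], [0.0, -0.001, -1.0]] j [-0.16  0.39  0.17  1.99 -0.09  0.77  1.54]
travel [ -9.71 -14.43   0.21] rot [0. 0. 0.]
travel [ -9.7  -14.44  14.21] rot [0. 0. 0.]
```

>>> move_arm --hand '[0.5,0.5,0.5,0.5,0.5,0.5,0.5,0.5,0.5,0.5,0.5,0.5]' --travel '[[-2.4,-3.4,0],[-4.8,-7,0],[-7.2,-10.8,0],[-9.7,-14.4,0],[-9.7,-14.4,0],[-9.7,-14.4,3],[-9.7,-14.4,6],[-9.7,-14.4,9],[-9.7,-14.4,12],[-9.7,-14.4,14.2],[-9.7,-14.4,14.2],[-9.7,-14.4,14.2]]' --delta_rot '[[0,0,0],[0,0,0],[0,0,0],[0,0,0],[0,0,0],[0,0,0],[0,0,0],[0,0,0],[0,0,0],[0,0,0],[0,0,0],[0,0,0]]'

```text
time: 4.07
tool_pos: [0.6384, -0.1802, 0.2618]
eef_rot: [-0.001, 0.052, 0.999, 0.0]
force: [0.1, -0.3, 0.3]
finger_gap: 0.502
gripper_force: 0.0
```

```bash
python3 -c "
from h import *
st(); go(-.1265,-.071,.09)
for n in ['side','scene']:
    p=shot(n,n+'1.png')
    for q in ['carton','carton_top','carton_mid']:
        for d in tip_of(q,p)[:4]: print(n,q,w(p,d['xyz']).round(3),tf(w(p,d['xyz'])))
"
```

```text
t 4.07 tcp [ 0.6384 -0.1802  0.2618] tip tray [-0.1239 -0.1131] z 0.0888 F [ 0.1 -0.3  0.3] gap 0.5
tool axes in (ux,uy,z): [[0.002, 1.0, 0.003], [1.0, -0.002, 0.0], [0.0, 0.003, -1.0]] j [ 0.11  0.69  0.14  1.85 -0.16  0.62  1.82]
travel [ 4.21 -0.27 -0.11] rot [0. 0. 0.]
side carton [ 0.335 -0.205 -0.004] [-0.1793  0.1856]
side carton [ 0.826 -0.246 -0.001] [-0.1704 -0.3068]
side carton [ 0.55  -0.176 -0.001] [-0.129  -0.0256]
side carton [ 0.75  -0.036 -0.001] [ 0.0308 -0.2097]
side carton_top [ 0.552 -0.18   0.155] [-0.1323 -0.0277]
side carton_top [ 0.751 -0.032  0.152] [ 0.0351 -0.2101]
side carton_top [ 0.652 -0.329  0.149] [-0.2708 -0.1424]
side carton_top [ 0.823 -0.244  0.149] [-0.1685 -0.3037]
side carton_mid [ 0.749 -0.039  0.074] [ 0.0282 -0.2092]
side carton_mid [ 0.824 -0.246  0.075] [-0.1711 -0.3048]
side carton_mid [ 0.338 -0.202  0.077] [-0.1761  0.183 ]
side carton_mid [ 0.652 -0.33   0.079] [-0.2713 -0.1418]
scene carton [ 0.754 -0.037 -0.007] [ 0.0298 -0.2144]
scene carton [ 0.557 -0.184 -0.003] [-0.1364 -0.0327]
scene carton [ 0.657 -0.335 -0.005] [-0.2762 -0.1476]
scene carton [ 0.825 -0.249 -0.004] [-0.1735 -0.3056]
scene carton_top [ 0.66  -0.333  0.152] [-0.2737 -0.1502]
scene carton_top [ 0.554 -0.176  0.151] [-0.1284 -0.0286]
scene carton_top [ 0.754 -0.037  0.153] [ 0.0302 -0.2136]
scene carton_top [ 0.822 -0.246  0.149] [-0.1713 -0.3024]
scene carton_mid [ 0.828 -0.245  0.072] [-0.1692 -0.3087]
scene carton_mid [ 0.657 -0.334  0.075] [-0.2747 -0.1477]
scene carton_mid [ 0.337 -0.207  0.078] [-0.1809  0.1834]
scene carton_mid [ 0.556 -0.178  0.073] [-0.1298 -0.0308]
```

View pics/scene1.png

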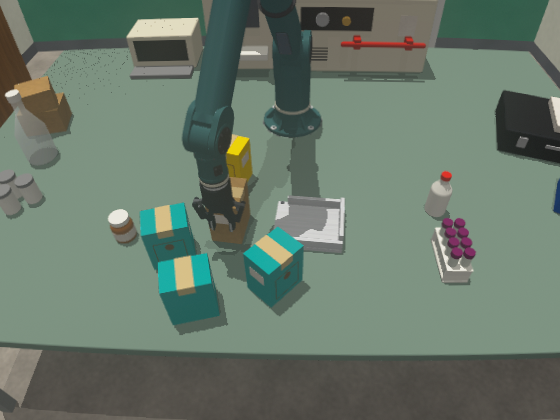

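The gripper stands beside the brown carton at scene (225,205), clear of the turquoise cartons. Now the sideways push, then back off and rise.

>>> move_arm --hand '[0.5,0.5,0.5,0.5,0.5,0.5,0.5,0.5,0.5,0.5,0.5,0.5,0.5,0.5,0.5,0.5]' --travel '[[0.4,-0.3,0],[0.8,-0.3,0],[1.2,-0.3,0],[1.5,-0.3,0],[1.8,-0.3,0],[2.1,-0.3,0],[2.4,-0.3,0],[2.7,-0.3,0],[3.0,-0.3,0],[3.3,-0.3,0],[3.6,-0.3,0],[3.8,-0.3,0],[4.0,-0.3,0],[4.2,-0.3,0],[4.2,-0.3,0],[4.2,-0.3,0]]' --delta_rot '[[0,0,0],[0,0,0],[0,0,0],[0,0,0],[0,0,0],[0,0,0],[0,0,0],[0,0,0],[0,0,0],[0,0,0],[0,0,0],[0,0,0],[0,0,0],[0,0,0],[0,0,0],[0,0,0]]'

```text
time: 5.8
tool_pos: [0.5962, -0.1791, 0.2625]
eef_rot: [-0.001, 0.052, 0.999, 0.0]
force: [1.0, 0.4, 0.8]
finger_gap: 0.498
gripper_force: 0.0
```

```bash
python3 -c "
from h import *
st()
c,s=np.cos(np.radians(35)),np.sin(np.radians(35))
for n in ['side','scene']:
    p=shot(n,n+'2.png')
    for q in ['carton','carton_top','carton_mid','carton_foot']:
        for d in tip_of(q,p)[:5]:
            a=tf(w(p,d['xyz']))
            if abs(a[1])<.06: print(n,q,a,round(d['p'],2))
"
```

```text
t 5.8 tcp [ 0.5962 -0.1791  0.2625] tip tray [-0.1271 -0.0712] z 0.0895 F [1.  0.4 0.8] gap 0.5
tool axes in (ux,uy,z): [[0.002, 1.0, 0.001], [1.0, -0.002, 0.0], [0.0, 0.001, -1.0]] j [ 0.12  0.65  0.14  1.94 -0.16  0.56  1.84]
side carton [-0.1284  0.0057] 0.65
side carton_top [-0.1316  0.0021] 0.56
side carton_mid [-0.126   0.0027] 0.86
side carton_foot [-0.0801  0.0018] 0.91
side carton_foot [-0.1249  0.0025] 0.7
scene carton [-0.1352  0.0014] 0.61
scene carton_top [-0.1315  0.0015] 0.81
scene carton_mid [-0.128   0.0022] 0.97
scene carton_foot [-0.0838 -0.0038] 0.66
```

```bash
python3 -c "
from h import *
p=shot('side')
for uv in [(265,133),(222,90),(260,84)]: print(tf(unproj(p,uv,.15)))
c,s=np.cos(np.radians(30)),np.sin(np.radians(30))
Rt=np.array([[-c,0,-s],[0,1,0],[s,0,-c]]).T
go(-.127,-.08,.22); go(-.215,0.002,.2,Rt); go(-.215,.002,.05,Rt)"
```

```text
[-0.1775 -0.0829]
[-0.3172 -0.1997]
[-0.3319 -0.0925]
travel [ -0.82   0.02 -13.03] rot [0. 0. 0.]
travel [  7.34 -17.45  -8.71] rot [-23.5 -23.5 -87.9]
travel [  7.34 -17.45   6.29] rot [-23.5 -23.5 -87.9]
```

>>> move_arm --hand '[0.5,0.5,0.5,0.5,0.5,0.5,0.5,0.5,0.5,0.5,0.5,0.5,0.5,0.5,0.5,0.5,0.5,0.5,0.5,0.5]' --travel '[[-0.8,0,0],[-0.8,0,-4],[-0.8,0,-8],[-0.8,0,-12],[0,-1.5,-14],[0.5,-3,-14],[1,-4.5,-14],[1.6,-6,-14],[2.2,-7.5,-14],[2.8,-9,-14],[3.4,-10.5,-13.5],[4,-12,-13],[4.7,-13.5,-12.5],[5.4,-15,-12],[6,-16,-11],[6.6,-17,-10],[7.3,-17.5,-9],[7.3,-17.5,-8.7],[7.3,-17.5,-8.7],[7.3,-17.5,-8.7]]' --delta_rot '[[0,0,0],[0,0,0],[0,0,0],[0,0,0],[-1.8,-1.8,-6.6],[-3.5,-3.5,-13.2],[-5.3,-5.3,-19.8],[-7,-7,-26.4],[-8.8,-8.8,-33],[-10.6,-10.6,-39.6],[-12.3,-12.3,-46.2],[-14.1,-14.1,-52.7],[-15.9,-15.9,-59.3],[-17.6,-17.6,-65.9],[-19.4,-19.4,-72.5],[-21.2,-21.2,-79.1],[-22.9,-22.9,-85.7],[-23.5,-23.5,-87.9],[-23.5,-23.5,-87.9],[-23.5,-23.5,-87.9]]'

```text
time: 8.02
tool_pos: [0.5057, -0.3472, 0.3477]
eef_rot: [0.194, -0.645, 0.718, 0.175]
force: [0.8, -0.1, 0.4]
finger_gap: 0.499
gripper_force: 0.0
```

```bash
cat > c.py <<'E'
from h import *
st()
def RT(deg):
    c,s=np.cos(np.radians(deg)),np.sin(np.radians(deg)); return np.array([[-c,0,-s],[0,1,0],[s,0,-c]]).T
def car():
    for n in ['side','scene']:
        p=shot(n)
        for q in ['carton','carton_top','carton_mid','carton_foot']:
            for d in tip_of(q,p)[:5]:
                X=w(p,d['xyz']); a=tf(X)
                if abs(a[1])<.06 and -.2<a[0]<.25: print(n,q,a,X[2].round(3),round(d['p'],2))
E
python3 -c "
from c import *
go(-.215,.002,.2,RT(30)); go(-.215,.002,.05,RT(30)); go(-.19,.002,.05,RT(30)); go(-.1,.002,.05,RT(30)); "
```

```text
t 8.02 tcp [ 0.5057 -0.3472  0.3477] tip tray [-0.2163  0.0014] z 0.1983 F [ 0.8 -0.1  0.4] gap 0.5
tool axes in (ux,uy,z): [[-0.864, 0.004, -0.504], [0.005, 1.0, 0.001], [0.504, -0.002, -0.864]] j [ 1.36  0.93 -1.24  1.81  0.4   1.06  3.07]
travel [-0.28  0.04 -0.08] rot [-0.1  0.3 -0.3]
travel [ 7.28  0.02 12.88] rot [-0.1  0.3 -0.3]
travel [ 5.12  0.04 14.14] rot [-0.1  0.3 -0.3]
travel [-2.65  0.08 18.67] rot [-0.1  0.3 -0.3]
```

Joints 7 and 3 are near their limits, so I turn the hand half round, which gives the same two-finger contact.

>>> move_arm --hand '[0.5,0.5,0.5,0.5,0.5,0.5,0.5,0.5,0.5,0.5,0.5,0.5,0.5,0.5,0.5,0.5,0.5,0.5,0.5,0.5]' --travel '[[0,0,0],[0,0,0],[0,0,0],[0,0,0],[0,0,0],[0,0,0],[0,0,0],[0,0,0],[0,0,0],[0,0,0],[0,0,0],[0,0,0],[0,0,0],[0,0,0],[0,0,0],[0,0,0],[0,0,0],[0,0,0],[0,0,0],[0,0,0]]' --delta_rot '[[0,0,7],[0,0,14],[0,0,21],[0,0,28],[0,0,35],[0,0,42],[0,0,49],[0,0,56],[0,0,63],[0,0,70],[0,0,77],[0,0,84],[0,0,91],[0,0,98],[0,0,105],[0,0,112],[0,0,119],[0,0,126],[0,0,133],[0,0,140]]'

```text
time: 9.68
tool_pos: [0.5069, -0.3443, 0.3541]
eef_rot: [-0.094, 0.455, 0.853, 0.237]
force: [-0.4, -0.6, 0.3]
finger_gap: 0.498
gripper_force: 0.0
```

>>> move_arm --hand '[0.6,0.6,0.6,0.6,0.6,0.6,0.6,0.6]' --travel '[[0,0,0],[0,0,0],[0,0,0],[0,0,0],[0,0,0],[0,0,0],[0,0,0],[0,0,0]]' --delta_rot '[[0,0,7],[0,0,14],[0,0,21],[0,0,28],[0,0,35],[0,0,40],[0,0,40],[0,0,40]]'

```text
time: 10.35
tool_pos: [0.5068, -0.3444, 0.3532]
eef_rot: [-0.17, 0.716, 0.649, 0.192]
force: [-0.2, -0.1, 0.3]
finger_gap: 0.597
gripper_force: 0.0
```

```bash
cat >> c.py <<'E'
def RA(deg):
    r=RT(deg).copy(); r[:,:2]*=-1; return r
E
python3 -c "
from c import *
for a in [(-.215,.2),(-.215,.05),(-.19,.05),(-.1,.05)]: go(a[0],.002,a[1],RA(30))"
```

```text
t 10.35 tcp [ 0.5068 -0.3444  0.3532] tip tray [-0.215  0.   ] z 0.2029 F [-0.2 -0.1  0.3] gap 0.6
tool axes in (ux,uy,z): [[0.869, 0.005, 0.495], [0.002, -1.0, 0.007], [0.495, -0.005, -0.869]] j [ 0.86  0.59 -0.34  1.83 -0.33  1.    0.66]
travel [-0.24 -0.12  0.25] rot [0.3 0.3 0.3]
travel [-7.67 -0.22 13.29] rot [0.3 0.3 0.3]
travel [-5.5  -0.21 14.52] rot [0.3 0.3 0.3]
travel [ 2.32 -0.19 18.98] rot [0.3 0.3 0.3]
```

>>> move_arm --hand '[0.6,0.6,0.6,0.6,0.6,0.6,0.6,0.6]' --travel '[[-1.5,-0.2,2.6],[-3,-0.2,5.2],[-4.5,-0.2,7.8],[-6,-0.2,10.4],[-7,-0.2,12.1],[-7.7,-0.2,13.3],[-7.7,-0.2,13.3],[-7.7,-0.2,13.3]]' --delta_rot '[[0,0,0],[0,0,0],[0,0,0.3],[0.3,0.3,0.3],[0.3,0.3,0.3],[0.3,0.3,0.3],[0.3,0.3,0.3],[0.3,0.3,0.3]]'

```text
time: 11.02
tool_pos: [0.5044, -0.3457, 0.1967]
eef_rot: [-0.177, 0.717, 0.646, 0.192]
force: [-0.1, -1.0, 0.2]
finger_gap: 0.603
gripper_force: 0.0
```

```bash
python3 -c "
from c import *
car()
for a in [-.18,-.11,-.1]: go(a,.002,.05,RA(30))
shot('scene','scene3.png')"
```

```text
t 11.02 tcp [ 0.5044 -0.3457  0.1967] tip tray [-0.215   0.0038] z 0.0473 F [-0.1 -1.   0.2] gap 0.6
tool axes in (ux,uy,z): [[0.864, -0.004, 0.504], [-0.002, -1.0, -0.005], [0.504, 0.004, -0.864]] j [ 0.85  0.82 -0.34  1.89 -0.32  0.75  0.74]
side carton [-0.1288  0.003 ] -0.002 0.59
side carton_top [-0.131   0.0036] 0.15 0.87
side carton_mid [-0.1245  0.0021] 0.074 0.56
side carton_foot [-0.0789  0.0039] -0.004 0.79
scene carton [-0.1332 -0.0013] -0.001 0.7
scene carton_top [-0.1295 -0.0003] 0.148 0.95
scene carton_foot [-0.0835 -0.0038] 0.0 0.68
travel [3.26 0.13 1.51] rot [-0.2 -0.3 -0.3]
travel [9.31 0.12 5.04] rot [-0.2 -0.3 -0.3]
travel [10.17  0.11  5.54] rot [-0.2 -0.3 -0.3]
```

View pics/scene3.png

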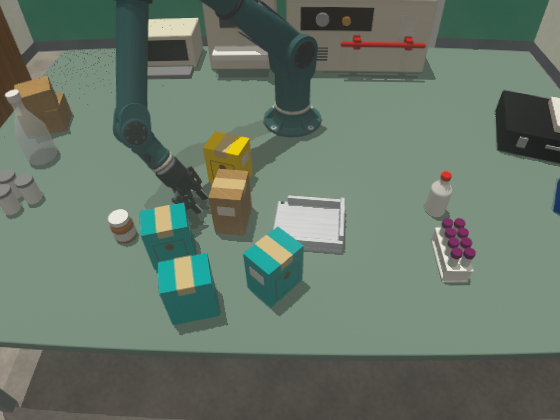

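The gripper is behind the carton (hand at scene (188,190), carton at (230,205)), clear of the turquoise and yellow boxes. Push forward slowly.

>>> move_arm --hand '[0.6,0.6,0.6,0.6,0.6,0.6,0.6,0.6,0.6,0.6,0.6,0.6,0.6,0.6,0.6,0.6,0.6,0.6]' --travel '[[0.9,0.1,0.4],[1.7,0.1,0.8],[2.4,0.1,1.1],[3.0,0.1,1.4],[3.5,0.1,1.65],[4,0.1,1.95],[4.5,0.1,2.25],[5,0.1,2.5],[5.5,0.1,2.8],[6,0.1,3.1],[6.5,0.1,3.4],[7,0.1,3.7],[7.5,0.1,4],[8,0.1,4.3],[8.4,0.1,4.5],[8.8,0.1,4.75],[9,0.1,4.9],[9,0.1,4.9]]' --delta_rot '[[0,0,0],[0,0,0],[0,0,0],[0,0,0],[0,0,0],[0,0,0],[0,0,0],[0,0,0],[0,0,0],[0,0,0],[0,0,0],[0,0,0],[0,0,0],[0,0,0],[0,0,0],[0,0,0],[0,0,0],[0,0,0]]'

```text
time: 13.07
tool_pos: [0.5156, -0.2429, 0.1991]
eef_rot: [-0.178, 0.717, 0.646, 0.192]
force: [0.5, -0.0, -0.7]
finger_gap: 0.599
gripper_force: 0.0
```

```bash
python3 -c "
from c import *
car()
for a in [-.11,-.1,-.09]: go(a,.002,.05,RA(30))"
```

```text
t 13.07 tcp [ 0.5156 -0.2429  0.1991] tip tray [-0.1114  0.0033] z 0.0498 F [ 0.5 -0.  -0.7] gap 0.6
tool axes in (ux,uy,z): [[0.863, -0.004, 0.505], [-0.001, -1.0, -0.007], [0.505, 0.006, -0.863]] j [ 0.75  0.79 -0.39  2.   -0.39  0.62  0.67]
side carton [-0.0609  0.0045] -0.002 0.68
side carton_top [-0.0648  0.0046] 0.154 0.89
side carton_mid [-0.0567  0.002 ] 0.073 0.9
side carton_foot [-0.0147  0.0046] -0.004 0.79
scene carton [-0.0635  0.0013] 0.0 0.69
scene carton_top [-0.0607  0.0014] 0.147 0.97
scene carton_mid [-0.0638 -0.002 ] 0.077 0.77
scene carton_mid [-0.0651 -0.0017] -0.0 0.67
scene carton_foot [-0.0139 -0.003 ] -0.0 0.76
travel [0.33 0.03 0.1 ] rot [-0.3 -0.3 -0.3]
travel [1.19 0.03 0.61] rot [-0.3 -0.3 -0.3]
travel [2.06 0.02 1.11] rot [-0.3 -0.3 -0.3]
```

>>> move_arm --hand '[0.6,0.6,0.6,0.6,0.6,0.6,0.6,0.6]' --travel '[[0.25,0,0.15],[0.5,0,0.3],[0.75,0,0.45],[1,0,0.6],[1.2,0,0.7],[1.4,0,0.8],[1.55,0,0.9],[1.55,0,0.9]]' --delta_rot '[[0,0,0],[0,0,0],[0,0,0],[0,0,0],[0,0,0],[0,0,0],[0,0,0],[0,0,0]]'

```text
time: 14.23
tool_pos: [0.5175, -0.2284, 0.1993]
eef_rot: [-0.175, 0.718, 0.646, 0.191]
force: [-0.4, -7.5, 2.1]
finger_gap: 0.598
gripper_force: 3.4
```

```bash
python3 -c "
from c import *
car()"
```

```text
t 14.23 tcp [ 0.5175 -0.2284  0.1993] tip tray [-0.0976  0.0022] z 0.0495 F [-0.4 -7.5  2.1] gap 0.6
tool axes in (ux,uy,z): [[0.866, -0.005, 0.5], [-0.003, -1.0, -0.004], [0.5, 0.002, -0.866]] j [ 0.73  0.78 -0.4   2.02 -0.4   0.59  0.66]
side carton [-0.0477  0.0046] -0.003 0.6
side carton_top [-0.0506  0.0022] 0.152 0.56
side carton_mid [-0.041   0.0006] 0.071 0.94
side carton_foot [0.001  0.0022] -0.004 0.7
scene carton [-0.0523 -0.0031] -0.003 0.84
scene carton_top [-0.0488  0.0008] 0.149 0.6
scene carton_mid [-0.0504 -0.0005] 0.074 0.78
scene carton_foot [-0.0007 -0.0047] -0.001 0.75
```

The 7.5 N reaction shows the carton seated against the tray edge. Back off, raise the tips to about 0.125 m.

>>> move_arm --hand '[0.6,0.6,0.6,0.6,0.6,0.6,0.6]' --travel '[[-1.3,0,-0.75],[-1.3,0,-0.75],[0,0,-3],[1,0,-4.8],[2,0,-6.5],[2.5,0,-7.3],[2.5,0,-7.3]]' --delta_rot '[[0,0,0],[0,0,0],[0,0,0],[0,0,0],[0,0,0],[0,0,0],[0,0,0]]'

```text
time: 15.32
tool_pos: [0.517, -0.2409, 0.2767]
eef_rot: [-0.176, 0.717, 0.646, 0.193]
force: [0.1, 0.4, -0.1]
finger_gap: 0.596
gripper_force: 0.0
```

```bash
python3 -c "
from c import *
car()
for a in [(-.098,.127),(-.06,.132),(-.03,.138),(-.005,.145),(.01,.15),(-.06,.2)]: go(a[0],.002,a[1],RA(30))"
```

```text
t 15.32 tcp [ 0.517  -0.2409  0.2767] tip tray [-0.1095  0.0015] z 0.1272 F [ 0.1  0.4 -0.1] gap 0.6
tool axes in (ux,uy,z): [[0.864, -0.003, 0.504], [-0.001, -1.0, -0.003], [0.504, 0.002, -0.864]] j [ 0.75  0.66 -0.4   1.99 -0.39  0.74  0.62]
side carton [-0.0498  0.0034] -0.002 0.89
side carton_top [-0.0479  0.0027] 0.155 0.61
side carton_mid [-0.0432  0.0012] 0.074 0.56
side carton_foot [0.0032 0.0017] -0.004 0.62
scene carton [-0.0511 -0.0003] 0.0 0.91
scene carton_top [-0.0469 -0.    ] 0.15 0.59
scene carton_mid [-0.0475  0.0023] 0.074 0.66
scene carton_foot [-0.0029 -0.002 ] 0.001 0.84
travel [ 1.22 -0.02  0.41] rot [-0.3 -0.3 -0.3]
travel [ 4.75 -0.03  1.89] rot [-0.3 -0.3 -0.3]
travel [ 7.65 -0.04  2.89] rot [-0.3 -0.3 -0.3]
travel [10.16 -0.05  3.54] rot [-0.3 -0.3 -0.3]
travel [11.7  -0.05  3.87] rot [-0.3 -0.3 -0.3]
travel [ 8.18 -0.08 -3.98] rot [-0.3 -0.3 -0.3]
```

>>> move_arm --hand '[0.6,0.6,0.6,0.6,0.6,0.6,0.6,0.6,0.6,0.6,0.6,0.6,0.6,0.6,0.6,0.6,0.6,0.6,0.6,0.6]' --travel '[[0.6,0,0.2],[1.2,0,0.4],[1.8,0,0.65],[2.4,0,0.9],[3,0,1.15],[3.6,0,1.4],[4.2,0,1.65],[4.8,0,1.9],[5.4,0,2.1],[6,0,2.3],[6.6,0,2.5],[7.2,0,2.7],[7.8,0,2.9],[8.4,0,3.1],[9,0,3.25],[9.6,0,3.4],[10.2,0,3.55],[10.2,0,3.55],[10.2,0,3.55],[10.2,0,3.55]]' --delta_rot '[[0,0,0],[0,0,0],[0,0,0],[0,0,0],[0,0,0],[0,0,0],[0,0,0],[0,0,0],[0,0,0],[0,0,0],[0,0,0],[0,0,0],[0,0,0],[0,0,0],[0,0,0],[0,0,0],[0,0,0],[0,0,0],[0,0,0],[0,0,0]]'

```text
time: 17.48
tool_pos: [0.5274, -0.1362, 0.2955]
eef_rot: [-0.177, 0.718, 0.646, 0.192]
force: [0.2, -0.8, 0.4]
finger_gap: 0.601
gripper_force: 0.0
```

```bash
python3 -c "
from c import *
car()
shot('scene','scene4.png')
for a in [(-.06,.2),(-.06,.05)]: go(a[0],.002,a[1],RA(30))"
```

```text
t 17.48 tcp [ 0.5274 -0.1362  0.2955] tip tray [-0.0042  0.0021] z 0.146 F [ 0.2 -0.8  0.4] gap 0.6
tool axes in (ux,uy,z): [[0.864, -0.005, 0.504], [-0.002, -1.0, -0.006], [0.504, 0.004, -0.864]] j [ 0.62  0.6  -0.45  2.06 -0.46  0.66  0.51]
side carton [-0.0434  0.0048] 0.055 0.83
side carton_top [0.1069 0.0061] 0.058 0.95
scene carton [-0.0477  0.0003] 0.056 0.58
scene carton_top [0.1059 0.0046] 0.058 0.59
scene carton_mid [ 0.0291 -0.0018] 0.056 0.74
travel [-2.04 -0.08 -7.48] rot [-0.3 -0.3 -0.3]
travel [-9.61  0.02  5.47] rot [-0.3 -0.3 -0.3]
```

View pics/scene4.png

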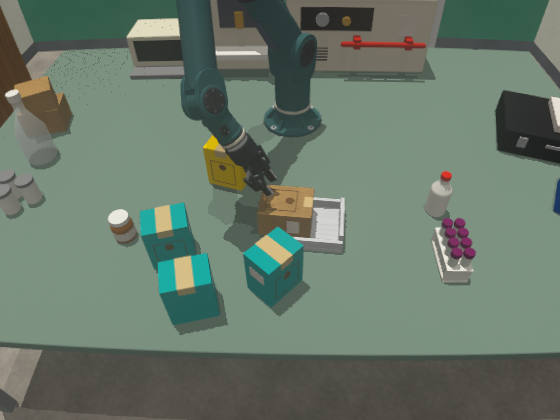

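The carton lies flat, panel up, between the rails (scene (287,212)), about 85 mm from the back wall. Retreat and come down behind its end.

>>> move_arm --hand '[0.6,0.6,0.6,0.6,0.6,0.6,0.6,0.6,0.6]' --travel '[[-2.3,0,-1.3],[-4.6,0,-2.7],[-6.9,0,-4],[-7,0,-4],[-8.5,0,-1.3],[-10,0,1.4],[-11.7,0,4.3],[-11.7,0,4.3],[-11.7,0,4.3]]' --delta_rot '[[0,0,0],[0,0,0],[0,0,0],[0,0,0],[0,0,0],[0,0,0],[0,0,0],[0,0,0],[0,0,0]]'

```text
time: 18.78
tool_pos: [0.5179, -0.2143, 0.1983]
eef_rot: [-0.179, 0.718, 0.645, 0.191]
force: [-0.0, 0.4, 0.1]
finger_gap: 0.6
gripper_force: 0.0
```

```bash
python3 -c "
from c import *
car()
for a in [-.055,.02,.03]: go(a,.002,.05,RA(30))"
```

```text
t 18.78 tcp [ 0.5179 -0.2143  0.1983] tip tray [-0.0825  0.0043] z 0.0491 F [-0.   0.4  0.1] gap 0.6
tool axes in (ux,uy,z): [[0.862, -0.007, 0.506], [-0.002, -1.0, -0.01], [0.506, 0.008, -0.862]] j [ 0.71  0.78 -0.41  2.03 -0.41  0.58  0.65]
side carton [-0.0437  0.0016] 0.054 0.81
side carton_top [0.1033 0.0054] 0.06 0.8
scene carton [-0.0467  0.0028] 0.053 0.93
scene carton_top [0.1079 0.0029] 0.056 0.93
scene carton_mid [ 0.0296 -0.0023] 0.058 0.78
travel [ 2.49 -0.    1.49] rot [-0.2 -0.2 -0.2]
travel [ 8.97 -0.02  5.27] rot [-0.2 -0.2 -0.2]
travel [ 9.83 -0.02  5.77] rot [-0.2 -0.2 -0.2]
```

>>> move_arm --hand '[0.6,0.6,0.6,0.6,0.6,0.6,0.6,0.6,0.6,0.6,0.6,0.6,0.6,0.6,0.6,0.6,0.6,0.6,0.6,0.6]' --travel '[[0.7,0,0.4],[1.4,0,0.85],[2,0,1.2],[2.5,0,1.5],[3,0,1.8],[3.5,0,2.1],[4,0,2.35],[4.5,0,2.65],[5,0,2.95],[5.5,0,3.25],[6,0,3.55],[6.5,0,3.8],[7,0,4.1],[7.5,0,4.4],[8,0,4.7],[8.4,0,4.95],[8.7,0,5.1],[9,0,5.3],[9.2,0,5.4],[9.2,0,5.4]]' --delta_rot '[[0,0,0],[0,0,0],[0,0,0],[0,0,0],[0,0,0],[0,0,0],[0,0,0],[0,0,0],[0,0,0],[0,0,0],[0,0,0],[0,0,0],[0,0,0],[0,0,0],[0,0,0],[0,0,0],[0,0,0],[0,0,0],[0,0,0],[0,0,0]]'

```text
time: 20.95
tool_pos: [0.5296, -0.1079, 0.1992]
eef_rot: [-0.178, 0.717, 0.646, 0.192]
force: [-0.6, -1.0, 0.8]
finger_gap: 0.601
gripper_force: 0.0
```

```bash
python3 -c "
from c import *
car()"
```

```text
t 20.95 tcp [ 0.5296 -0.1079  0.1992] tip tray [0.0243 0.003 ] z 0.0498 F [-0.6 -1.   0.8] gap 0.6
tool axes in (ux,uy,z): [[0.863, -0.004, 0.505], [-0.001, -1.0, -0.007], [0.505, 0.005, -0.863]] j [ 0.58  0.77 -0.47  2.1  -0.49  0.44  0.57]
side carton [0.0314 0.0029] 0.051 0.94
side carton_top [0.1773 0.0015] 0.062 0.93
side carton_foot [0.0315 0.0022] 0.053 0.52
scene carton [0.0261 0.0009] 0.057 0.85
scene carton_top [0.1797 0.0016] 0.056 0.9
scene carton_mid [ 0.1049 -0.0005] 0.059 0.84
```

>>> move_arm --hand '[0.6,0.6,0.6,0.6,0.6,0.6,0.6,0.6]' --travel '[[0.2,0,0.12],[0.4,0,0.24],[0.6,0,0.35],[0.75,0,0.44],[0.9,0,0.53],[1,0,0.58],[1.1,0,0.64],[1.1,0,0.64]]' --delta_rot '[[0,0,0],[0,0,0],[0,0,0],[0,0,0],[0,0,0],[0,0,0],[0,0,0],[0,0,0]]'

```text
time: 22.12
tool_pos: [0.5313, -0.099, 0.1991]
eef_rot: [-0.174, 0.719, 0.646, 0.191]
force: [-1.6, -9.0, 4.7]
finger_gap: 0.601
gripper_force: 4.6
```

>>> move_arm --hand '[0.6,0.6,0.6,0.6]' --travel '[[0.1,0,0.06],[0.2,0,0.12],[0.3,0,0.18],[0.3,0,0.18]]' --delta_rot '[[0,0,0],[0,0,0],[0,0,0],[0,0,0]]'

```text
time: 22.45
tool_pos: [0.5313, -0.0982, 0.1987]
eef_rot: [-0.172, 0.72, 0.645, 0.19]
force: [-3.4, -14.8, 6.9]
finger_gap: 0.597
gripper_force: 7.9
```

```bash
python3 -c "
from c import *
car()"
```

```text
t 22.45 tcp [ 0.5313 -0.0982  0.1987] tip tray [0.0327 0.0012] z 0.0485 F [ -3.4 -14.8   6.9] gap 0.6
tool axes in (ux,uy,z): [[0.868, -0.007, 0.496], [-0.007, -1.0, -0.003], [0.496, -0.001, -0.868]] j [ 0.56  0.77 -0.47  2.11 -0.5   0.42  0.56]
side carton [0.0368 0.0004] 0.054 0.83
side carton_top [0.1869 0.001 ] 0.06 0.6
scene carton [ 0.0344 -0.002 ] 0.055 0.74
scene carton_top [0.1894 0.    ] 0.055 0.82
scene carton_mid [ 0.1126 -0.0016] 0.057 0.82
```

>>> move_arm --hand '[0.6,0.6,0.6,0.6,0.6,0.6,0.6,0.6]' --travel '[[-0.8,0,-0.5],[-1.7,0,-1],[-3,0,-1.8],[-5,0,-3],[-7,0,-4],[-7,0,-4],[-7,0,-4],[-7,0,-4]]' --delta_rot '[[0,0,0],[0,0,0],[0,0,0],[0,0,0],[0,0,0],[0,0,0],[0,0,0],[0,0,0]]'

```text
time: 23.62
tool_pos: [0.5228, -0.1721, 0.1984]
eef_rot: [-0.178, 0.717, 0.646, 0.192]
force: [0.1, 0.9, 0.5]
finger_gap: 0.603
gripper_force: 0.0
```

```bash
python3 -c "
from c import *
car()
p=shot('side'); im=cv2.resize(p['pixels'][180:300,240:360,::-1],None,fx=5,fy=5,interpolation=2); cv2.imwrite('pics/end.png',im)"
```

```text
t 23.62 tcp [ 0.5228 -0.1721  0.1984] tip tray [-0.0402  0.0033] z 0.0491 F [0.1 0.9 0.5] gap 0.6
tool axes in (ux,uy,z): [[0.863, -0.005, 0.505], [-0.001, -1.0, -0.007], [0.505, 0.006, -0.863]] j [ 0.66  0.78 -0.44  2.06 -0.44  0.52  0.62]
side carton [0.0382 0.001 ] 0.054 0.88
side carton [0.1881 0.0041] 0.057 0.26
side carton_top [0.1857 0.0035] 0.061 0.69
scene carton [ 0.0312 -0.0015] 0.056 0.97
scene carton_top [0.1877 0.0024] 0.056 0.58
scene carton_mid [ 0.1109 -0.0005] 0.055 0.7
```

View pics/end.png

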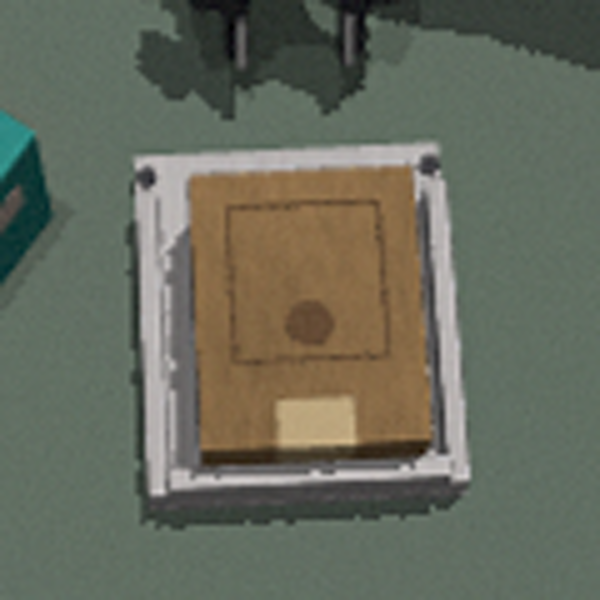

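The carton lies square in the tray, panel up, with its taped end at the back wall (crop (315,455)). The push stalled at 15 N and the hand is clear, so I'm handing in.

```bash
python3 -c "
from plant import *
print(job_done())"
```

```text
the job is handed in; nothing more can be done
None
```

I handed the job in at about 24 s with the carton lying flat in the tray, panel up, its taped end pushed against the back wall (estimated within 1–4 mm), and the gripper clear; no verdict was returned.

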